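Index the box fixture to the yellow station

ROBOT

A 7-joint arm with a two-finger parallel gripper is mounted at the origin on the work surface. World frame = base frame: x ahead of the robot, y to its left, z up, the work surface at z = 0. Lengths are in m, angles in degrees, forces in N, time in s.
With the tool pointing down it reaches from about 0.4 to 0.875 m from the base axis. Payload 19.3 kg.
Tool frame: the origin (TCP) lies between the finger pads; the fingertips stand nose_length ahead of it and the grasp point (between the pads) lies 6 mm ahead of it (nose_length is the distance from the TCP to the fingertips, in m); z points along the fingers, y is the line along which they close (so a half turn about z gives the same grasp; the last joint's range is limited). The gripper opens to 85 mm and grips with 20 to 120 N. Pads are 22 mm wide; open, the fingers measure 114 mm over their backs; the gripper's body (76 mm by 85 mm) begins 54 mm behind the grasp point. The pads swing forward as they close: fully open they stand 13 mm farther back than shut.
Start: joints at [-67.62, 29.874, -2.08, 91.645, 1.215, 58.505, -6.463], TCP at [0.278, 0.56, 0.256] pointing down, gripper open.
Joint ranges: [-166.77, 166.77], [-17.47, 122.26], [-85.68, 81.53], [9.62, 139.38], [-72.42, 252.41], [9.2, 110.78], [-144.41, 144.41]. Speed limits (degrees/s): [108.29, 108.29, 136.94, 136.94, 172.46, 172.46, 172.46].

INTERFACE

Orientations are given as a 3x3 rotation matrix whose columns are the frame's x, y, z axes.
In Python, from workcell import * gives the robot as it stands.
- The arm moves only by the tool servo_tool, never from a script. Its argument "motion" is text: rows parted by semicolons, each of 6 numbers parted by spaces: the shift along the tool's x, y, z each as a share of 3 cm, from -1 to 1, then the turn, a rotation vector about the tool's x, y, z each as a share of 8 degrees, from -1 to 1. A call has 1 to 8 rows; each row shifts and turns the commanded pose from where the row before left it, along the tool's axes as they then stand; what a row does not reach is not made up. A row lasts 1/10 s, in which the tool goes at most 50 mm and 8.59 degrees, less where a joint would pass 70% of its speed; a pose out of reach is approached as far as the arm can. A call with a number of a shift or a turn outside -1 to 1 is refused whole. A call with a gripper value outside its range is refused whole. "fingers" is the opening, from 0 (shut) to 1 (fully open), set as the call begins (left out, the last holds). The fingers move at their own pace and stop on an object; the grip force is fixed at half the most. Time passes only in rows, so rows that do not move let the fingers close. It gives the time, the measured TCP pose, the force, the opening and the grip force at its end, in the units of the state.
- read_state(): the state, without advancing time (a new reading comes with each control period).
- read_camera(name): name is "scene" or "top" or "wrist"; returns a dict with "image" (400x640x3 uint8, red, green, blue), "camera_matrix" (3x3 intrinsics, pixels), "dist_coeffs" ([k1, k2, p1, p2, k3] as OpenCV has them; the pictures are not rectified), "rvec" (rotation vector, rad) and "tvec" (3), from world to camera coordinates, as OpenCV has them. Camera axes: x right, y down, z forward; pixel columns grow to the right and rows downward; lengths in m; the calibration is good to about 2 mm. A picture is of the moment at which its call begins. There is no depth.
- job_done(): hands the job in; it is judged then, once.
Trained networks look in a picture, given as the dict that the camera call returned (one of the last four; its "shot" number tells which), for a name from the list of things; names that differ only in an ending like _2 or _b are one class to them, and where a whole thing is asked for, a point or a joint stands for the part that bears it (a point fixed in the world has none). Each returns a list of dicts, best first, with "score" (0 to 1); they miss things now and then, are a little off and sometimes report something else, mostly with a low value. They report only what shows in the picture. A call takes as long as a camera call.
- trace(picture, thing): "region" (400x640 bool, what is visible of it) and "bbox" ([left, top, width, height] in pixels, round what is visible of it).
- mark_of(picture, thing): "position" ([column, row] in pixels: a listed point, or the origin of a listed thing).
The state is a dict: "t": time; "joint_positions": joint angles; "qd": joint speeds; "joint_efforts": joint torques, N m; "eef_pos": TCP position; "tool_rot": TCP orientation; "ft_force": force on the tool from outside, world axes, zero at the start; "ft_torque": the same for the moment, N m; "gripper_width": finger opening in m; "finger_force": force on a finger pad.
Only numpy, scipy, OpenCV 4.12 (cv2) and the standard library are available. Lean on these libraries where they do the work, as an engineer would, in place of code of your own. Each camera call takes 0.05 s, during which the arm holds its last target. There are 200 camera calls.

TASK

Lift the sprung plunger by its black knob, turn the round fixture that carries the grey electronics box until its red pointer comes to the yellow peg, and let the plunger drop fully home in the index hole of that station, so that the fixture is locked there. The hole is hidden and not exactly opposite the peg, so feel for it; then let go, and leave the other things on the bench where they are.

Things in the scene. Friction and masses are not known exactly. Their poses are not given: they have to be found in the camera images.
- base: Fixed blue disc under the fixture, 344 mm across, 30 mm high. Origin: centre of its underside, on the vertical turning axis. Its -x axis points from the axis to the loading station, where the plunger starts. Four pegs stand on its rim, 40 and 80 degrees to either side of the loading station. Under each peg's station the hidden ring has one index hole, 110 mm from the axis.
- head (a joint): Angle of the turning fixture, rad: an aluminium disc 280 mm across, its top 54 mm above the bench, carrying a grey open box 100 x 150 mm with its rim 104 mm above the bench. About 0 at the start (in a long slot, with play); grows counterclockwise from above; stops at +-1.62. Light drag, about 1.5 N at the knob. Plunger, knob and pointer turn with it; a plunger home in a hole locks it.
- plunger (a joint): Lift of the sprung plunger, m: 0 home (pin 12 mm deep), 0.012 when its round tip rides on the hidden ring between holes, 0.022 at most. The spring presses it down with 3.5 to 8 N; let go, it snaps into any hole it passes over. Pin 9 mm, holes 12 mm wide. All holes are offset alike, by an unknown angle of up to 7 degrees (13 mm at the pin) to either side of the radial lines through their pegs.
- knob_mid (a point): Centre of the plunger's black knob: an upright cylinder 28 mm across, 26 mm high, red dot on top, spinning freely on the plunger, 110 mm from the turning axis. It is 89 mm above the bench with the plunger home and rises with it. Under it is a steel bush 22 mm across, top 70 mm above the bench. The box's near wall is 80 mm away, towards the axis.
- pointer_tip (a point): Tip of the flat red pointer on the fixture's rim, just outside the knob on the same radius, 142 mm from the turning axis, 55 mm above the bench.
- peg_yellow: Yellow round peg, 16 mm across, 28 mm high, fixed on the base's rim 158 mm from the turning axis: marks the station wanted (any of the four). Origin: centre of its underside, 30 mm above the bench.
- peg_grey1: one of three grey pegs on the base's rim, same shape as the yellow one; each marks a station that is not wanted
- peg_grey2: one of three grey pegs on the base's rim, same shape as the yellow one; each marks a station that is not wanted
- peg_grey3: one of three grey pegs on the base's rim, same shape as the yellow one; each marks a station that is not wanted
- screwdriver: Bystander: screwdriver lying on the bench, about 200 mm long. Origin: underside.
- spare_box: Bystander: empty grey open box, 110 x 160 x 55 mm, on the bench left of the fixture. Origin: underside.
- box_lid: Bystander: flat grey box lid, 110 x 160 x 12 mm, lying on the bench. Origin: underside.
- connector: Bystander: blue plug connector, 34 x 60 x 42 mm, with a steel stub. Origin: underside.
- tape_roll: Bystander: yellow ring-shaped roll, 90 mm across, 19 mm high. Origin: underside.
- gland: Bystander: small brass fitting, 30 mm across and 30 mm high. Origin: underside.
- cleaner: Bystander: white bottle with blue cap, 52 mm across, 130 mm high. Origin: underside.

How it is judged:
By the outcome, as a careful person would: the job done as asked, in the order asked, and still so for the second after the job is handed in, with the robot touching nothing.
It also fails if it takes over 35 s, if anything falls off the work surface, if the arm or the gripper's body presses on something with over 40 N, if the wrist force passes 120 N, or if a joint passes its speed limit or range.

## Working session

There is one attempt and no reset: what is moved stays moved. The work goes in short steps, Python scripts to look and compute and a tool call to move; the robot and the scene stay as the last step left them, time stands still between calls to the robot, and variables do not carry over. Pictures are saved under pics/ and viewed, at most 10 in all, crops included, and the job is handed in when it is done.

Besides the shell and the picture viewer there is one more tool, called in YAML: its name, and indented under it one key for each argument. servo_tool: Moves the arm, as the interface text tells. Its arguments: {"type":"object","properties":{"motion":{"type":"string"},"fingers":{"type":"number"}},"required":["motion"]}

```bash
mkdir -p pics
cat > h.py <<'E'
from workcell import *
import numpy as np, cv2
def ray(p,uv):
    R=cv2.Rodrigues(np.array(p["rvec"],float))[0];t=np.array(p["tvec"],float).ravel()
    u=cv2.undistortPoints(np.array([[uv]],float),np.array(p["camera_matrix"]),np.array(p["dist_coeffs"]))[0,0]
    return -R.T@t, R.T@np.array([u[0],u[1],1.])
def at_z(p,uv,z):
    o,d=ray(p,uv); return o+d*(z-o[2])/d[2]
def marks(p,names):
    for n,z in names:
        for m in mark_of(p,n)[:2]:
            print(n,round(m["score"],2),np.round(m["position"],1),np.round(at_z(p,m["position"],z),4))
N=[("base",0),("knob_mid",.089),("pointer_tip",.055),("peg_yellow",.03),("peg_grey1",.03)]
E
python3 - <<'E'
from h import *
for c in("top","scene"):
    p=read_camera(c); cv2.imwrite(f"pics/{c}0.png",p["image"][:,:,::-1]); print(c); marks(p,N)
s=read_state();print(s["t"],s["eef_pos"],np.round(s["tool_rot"],3),s["gripper_width"]); print([k for k in s])
E
```

```text
top
base 0.88 [359.3 193.3] [ 0.5801 -0.0896  0.    ]
knob_mid 0.53 [438.9 151.2] [ 0.6896 -0.3035  0.089 ]
knob_mid 0.42 [369.7 231.5] [ 0.4662 -0.112   0.089 ]
pointer_tip 0.72 [368.4 240.8] [ 0.4409 -0.1115  0.055 ]
peg_yellow 0.6 [172.1 249.3] [0.4103 0.4497 0.03  ]
peg_yellow 0.57 [404.3 225.1] [ 0.4865 -0.2161  0.03  ]
peg_grey1 0.55 [206.2 231.3] [0.463  0.3527 0.03  ]
peg_grey1 0.51 [306.8 212.1] [0.5212 0.0632 0.03  ]
scene
base 0.56 [300.7 168.2] [ 0.45   -0.2306  0.    ]
base 0.55 [294.9 212.6] [ 0.5796 -0.086   0.    ]
knob_mid 0.63 [318.3 172.3] [ 0.471  -0.1068  0.089 ]
knob_mid 0.19 [434.5 292.2] [0.5058 0.3764 0.089 ]
pointer_tip 0.76 [323.7 171.3] [ 0.4339 -0.1267  0.055 ]
pointer_tip 0.66 [264.5 176.9] [ 0.593  -0.2234  0.055 ]
peg_yellow 0.48 [299.5 170.3] [ 0.4763 -0.1995  0.03  ]
peg_grey1 0.61 [345.6 200.5] [ 0.4452 -0.0071  0.03  ]
peg_grey1 0.45 [265.  177.6] [ 0.5822 -0.2423  0.03  ]
0.6 [0.27796    0.55978204 0.25629895] [[-0.896  0.445 -0.   ]
 [ 0.445  0.896 -0.   ]
 [-0.    -0.    -1.   ]] 0.08553291627788055
['t', 'joint_positions', 'qd', 'joint_efforts', 'eef_pos', 'tool_rot', 'ft_force', 'ft_torque', 'finger_force', 'gripper_width']
```

View pics/top0.png

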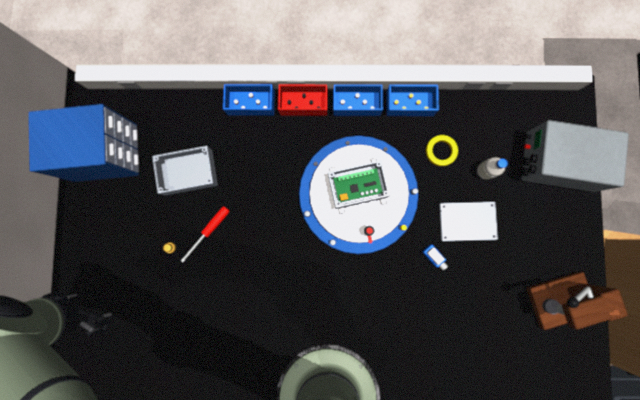

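View pics/scene0.png

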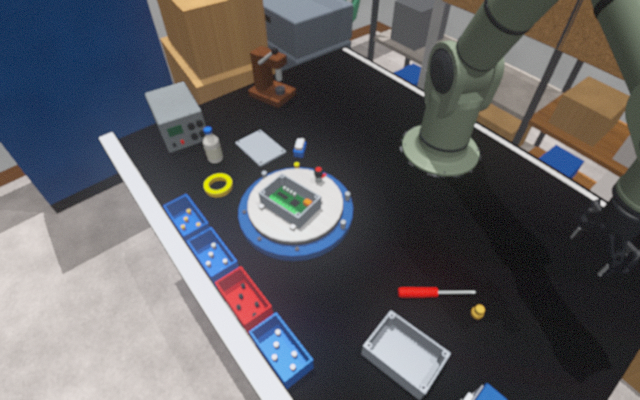

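The knob is at about px (369,231) in the top view, the yellow peg at (404,227), and the disc centre at (359,193). That puts the yellow peg at the +40° station. Next I plan the approach.

```bash
cat >> h.py <<'E'
from scipy.spatial.transform import Rotation as Ro
def plan(P,yaw,n=None,step=.027,s=None):
    """rows to bring TCP to P, tool down, tool y at world angle yaw(deg)"""
    s=s or read_state(); p=np.array(s["eef_pos"]);R=np.array(s["tool_rot"]);P=np.array(P)
    a=np.radians(yaw); y=np.array([np.cos(a),np.sin(a),0]); z=np.array([0,0,-1.]); G=np.c_[np.cross(y,z),y,z]
    rv=Ro.from_matrix(R.T@G).as_rotvec(); n=n or int(max(np.ceil(np.linalg.norm(P-p)/step),np.ceil(np.degrees(np.linalg.norm(rv))/7.5),1))
    w=rv/n; rows=[]
    for i in range(n):
        rows.append(np.r_[R.T@(P-p)/n/.03,np.degrees(w)/8]); R=R@Ro.from_rotvec(w).as_matrix()
    for i in range(0,n,8): print("; ".join(" ".join(f"{v+0:.2f}" for v in r) for r in rows[i:i+8]))
    print(n,"max",np.abs(rows).max())
E
python3 -c "
from h import *
plan([.466,-.112,.22],-41)
import workcell; print([k for k in dir(workcell) if 'nose' in k.lower()], globals().get('nose_length'))"
```

```text
-0.60 -0.66 0.05 -0.00 0.00 0.50; -0.64 -0.62 0.05 -0.00 0.00 0.50; -0.69 -0.57 0.05 -0.00 0.00 0.50; -0.72 -0.52 0.05 -0.00 0.00 0.50; -0.76 -0.47 0.05 -0.00 0.00 0.50; -0.79 -0.42 0.05 -0.00 0.00 0.50; -0.82 -0.36 0.05 -0.00 0.00 0.50; -0.84 -0.30 0.05 -0.00 0.00 0.50
-0.86 -0.24 0.05 -0.00 0.00 0.50; -0.88 -0.18 0.05 -0.00 0.00 0.50; -0.89 -0.12 0.05 -0.00 0.00 0.50; -0.89 -0.06 0.05 -0.00 0.00 0.50; -0.89 0.00 0.05 -0.00 0.00 0.50; -0.89 0.07 0.05 -0.00 0.00 0.50; -0.88 0.13 0.05 -0.00 0.00 0.50; -0.87 0.19 0.05 -0.00 0.00 0.50
-0.86 0.25 0.05 -0.00 0.00 0.50; -0.84 0.31 0.05 -0.00 0.00 0.50; -0.81 0.37 0.05 -0.00 0.00 0.50; -0.79 0.43 0.05 -0.00 0.00 0.50; -0.75 0.48 0.05 -0.00 0.00 0.50; -0.72 0.53 0.05 -0.00 0.00 0.50; -0.68 0.58 0.05 -0.00 0.00 0.50; -0.64 0.63 0.05 -0.00 0.00 0.50
-0.59 0.67 0.05 -0.00 0.00 0.50; -0.54 0.71 0.05 -0.00 0.00 0.50
26 max 0.8943488954603844
['nose_length'] 0.025
```

servo_tool:
  motion: "-0.60 -0.66 0.05 0 0 0.50; -0.64 -0.62 0.05 0 0 0.50; -0.69 -0.57 0.05 0 0 0.50; -0.72 -0.52 0.05 0 0 0.50; -0.76 -0.47 0.05 0 0 0.50; -0.79 -0.42 0.05 0 0 0.50; -0.82 -0.36 0.05 0 0 0.50; -0.84 -0.30 0.05 0 0 0.50"

```text
t: 1.4
eef_pos: [0.3365, 0.3526, 0.2444]
tool_rot: [[-0.521, 0.853, 0.0], [0.853, 0.521, 0.0], [0.0, 0.0, -1.0]]
ft_force: [0.5, 1.1, 1.0]
gripper_width: 0.0857
finger_force: 0.0
```

servo_tool:
  motion: "-0.86 -0.24 0.05 0 0 0.50; -0.88 -0.18 0.05 0 0 0.50; -0.89 -0.12 0.05 0 0 0.50; -0.89 -0.06 0.05 0 0 0.50; -0.89 0.00 0.05 0 0 0.50; -0.89 0.07 0.05 0 0 0.50; -0.88 0.13 0.05 0 0 0.50; -0.87 0.19 0.05 0 0 0.50"

```text
t: 2.2
eef_pos: [0.3953, 0.1461, 0.2324]
tool_rot: [[0.011, 1.0, 0.0], [1.0, -0.011, 0.0], [0.0, 0.0, -1.0]]
ft_force: [0.4, 0.4, -0.2]
gripper_width: 0.0857
finger_force: 0.0
```

servo_tool:
  motion: "-0.86 0.25 0.05 0 0 0.50; -0.84 0.31 0.05 0 0 0.50; -0.81 0.37 0.05 0 0 0.50; -0.79 0.43 0.05 0 0 0.50; -0.75 0.48 0.05 0 0 0.50; -0.72 0.53 0.05 0 0 0.50; -0.68 0.58 0.05 0 0 0.50; 0 0 0 0 0 0"

```text
t: 3.0
eef_pos: [0.4473, -0.0363, 0.2218]
tool_rot: [[0.482, 0.876, 0.001], [0.876, -0.482, -0.001], [-0.001, 0.001, -1.0]]
ft_force: [0.3, 1.3, 0.5]
gripper_width: 0.0854
finger_force: 0.0
```

Run:
```python
from h import *
p=read_camera("wrist"); cv2.imwrite("pics/w1.png",p["image"][:,:,::-1]); marks(p,N)
plan([.466,-.112,.18],-41)
```

```text
base 0.78 [449.2 158.7] [ 0.5742 -0.083   0.    ]
knob_mid 0.64 [386.8 259.4] [ 0.4709 -0.1081  0.089 ]
knob_mid 0.2 [424.7 306.3] [ 0.4807 -0.1653  0.089 ]
pointer_tip 0.81 [355.6 265.6] [ 0.4406 -0.1176  0.055 ]
peg_yellow 0.61 [423.2 305.2] [ 0.4799 -0.208   0.03  ]
peg_grey1 0.77 [527.1 286.9] [ 0.5873 -0.2423  0.03  ]
peg_grey1 0.58 [338.3  50.5] [0.5178 0.0607 0.03  ]
-0.51 0.46 0.35 -0.00 -0.00 0.40; -0.48 0.48 0.35 -0.00 -0.00 0.40; -0.46 0.51 0.35 -0.00 -0.00 0.40; -0.43 0.53 0.35 -0.00 -0.00 0.40
4 max 0.5340520327509422
```

View pics/w1.png

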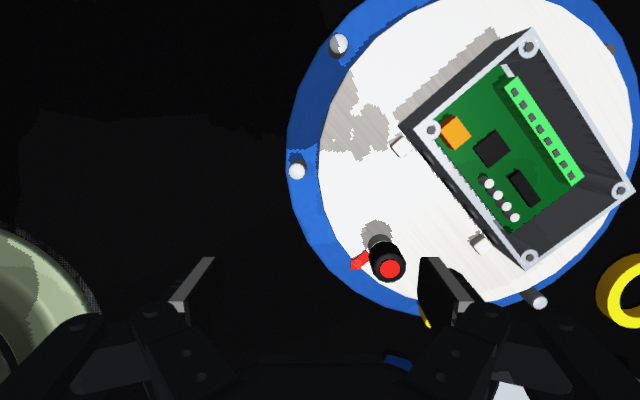

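The red knob top shows at (389,267), the pointer at (360,260), and the yellow peg is partly hidden at (427,318). The networks agree with the picture.

servo_tool:
  motion: "-0.48 0.46 0.5 0 0 0.40; -0.45 0.48 0.5 0 0 0.40; -0.43 0.51 0.5 0 0 0.40; -0.40 0.53 0.5 0 0 0.40; 0 0 0 0 0 0"

```text
t: 3.8
eef_pos: [0.4674, -0.1112, 0.1605]
tool_rot: [[0.661, 0.75, -0.002], [0.75, -0.661, -0.001], [-0.002, -0.001, -1.0]]
ft_force: [-0.3, 0.7, 0.8]
gripper_width: 0.0854
finger_force: 0.0
```

```bash
cat > fit.py <<'E'
from h import *
from scipy.optimize import least_squares
# pegs (-80,-40,+40,+80 cw/ccw), knob, pointer; station angle a0
obs=[(158,80,(.5873,-.2423)),(158,40,(.482,-.21)),(158,-80,None),(158,-40,None),(158,-80,(.5178,.0607)),(158,-80,None)]
E
python3 - <<'E'
from h import *
from scipy.optimize import least_squares
w=read_camera("wrist"); cv2.imwrite("pics/w2.png",w["image"][:,:,::-1]); marks(w,N)
t=read_camera("top")
for n in("peg_grey1","peg_yellow"):
    for m in mark_of(t,n)[:5]: print(n,round(m["score"],2),np.round(m["position"]),np.round(at_z(t,m["position"],.03),4))
s=read_state();print(s["eef_pos"],s["t"])
E
```

```text
base 0.87 [398.7  81.3] [ 0.5741 -0.084   0.    ]
knob_mid 0.57 [321.7 219.9] [ 0.4705 -0.1082  0.089 ]
pointer_tip 0.63 [298.7 240.6] [ 0.4395 -0.118   0.055 ]
peg_yellow 0.81 [407.6 272.3] [ 0.4807 -0.2065  0.03  ]
peg_yellow 0.21 [321.4 224.3] [ 0.4545 -0.1263  0.03  ]
peg_grey1 0.89 [536.2 226.2] [ 0.5847 -0.2431  0.03  ]
peg_grey1 0.65 [204.  130.6] [ 0.4376 -0.013   0.03  ]
peg_grey1 0.61 [331. 243.] [ 0.4338 -0.0074  0.03  ]
peg_grey1 0.51 [307. 213.] [0.5189 0.0632 0.03  ]
peg_grey1 0.51 [411. 193.] [ 0.5781 -0.2373  0.03  ]
[ 0.46785617 -0.10928794  0.16213014] 4.25
```

View pics/w2.png

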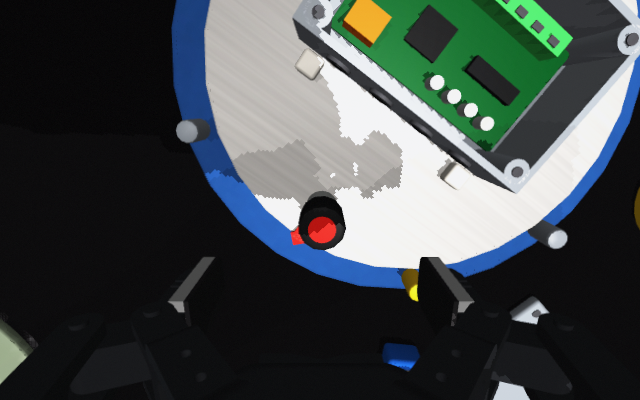

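The knob sits centred between the fingers at (322,225), and the yellow peg is at (413,287). I'll descend onto the knob and fit the geometry.

```bash
cat > fit.py <<'E'
from h import *
from scipy.optimize import least_squares
O=[(.158,80,.5847,-.2431),(.158,40,.4807,-.2065),(.158,-40,.4376,-.0130),(.158,-80,.5185,.0620)]
K=[(.110,.4705,-.1082),(.142,.4400,-.1178)]
def f(q):
    r=[]
    for R,a,x,y in O:
        t=np.radians(180+q[2]+a); r+=[q[0]+R*np.cos(t)-x,q[1]+R*np.sin(t)-y]
    for R,x,y in K:
        t=np.radians(180+q[3]); r+=[q[0]+R*np.cos(t)-x,q[1]+R*np.sin(t)-y]
    return r
s=least_squares(f,[.575,-.085,9,9]); q=s.x
E
python3 - <<'E'
from fit import *
print(np.round(q,4),np.round(np.array(f(q))*1000,1))
plan([.4695,-.1085,.095],-41)
E
```

```text
[ 0.5779 -0.0843 12.2823 13.2454] [-0.5  0.9  0.5 -2.8  0.4  2.2 -0.5 -0.1  0.3 -1.3 -0.3  1. ]
0.02 0.01 0.75 0.00 -0.00 -0.01; 0.02 0.01 0.75 0.00 -0.00 -0.01; 0.02 0.01 0.75 0.00 -0.00 -0.01
3 max 0.7459027952953204
```

servo_tool:
  motion: "0.02 0.01 0.75 0 0 0; 0.02 0.01 0.75 0 0 0; 0.02 0.01 0.72 0 0 0; 0 0 0 0 0 0"

```text
t: 4.65
eef_pos: [0.4686, -0.1087, 0.0936]
tool_rot: [[0.658, 0.753, -0.003], [0.753, -0.658, 0.0], [-0.002, -0.003, -1.0]]
ft_force: [0.3, -0.9, 1.1]
gripper_width: 0.0851
finger_force: 0.0
```

servo_tool:
  motion: "0 0 0 0 0 0; 0 0 0 0 0 0; 0 0 0 0 0 0; 0 0 0 0 0 0; 0 0 0 0 0 0; 0 0 0 0 0 0"
  fingers: 0.15

```text
t: 5.25
eef_pos: [0.47, -0.109, 0.0959]
tool_rot: [[0.659, 0.752, 0.001], [0.752, -0.659, 0.0], [0.001, 0.001, -1.0]]
ft_force: [-1.7, 1.1, 11.2]
gripper_width: 0.0264
finger_force: 58.2
```

servo_tool:
  motion: "0 0 -0.19 0 0 0; 0 0 -0.19 0 0 0; 0 0 -0.19 0 0 0; 0 0 0 0 0 0"

```text
t: 5.65
eef_pos: [0.4698, -0.109, 0.113]
tool_rot: [[0.659, 0.752, 0.001], [0.752, -0.659, -0.0], [0.001, 0.001, -1.0]]
ft_force: [4.1, -1.7, -7.4]
gripper_width: 0.0265
finger_force: 59.4
```

Run:
```python
from fit import *
s=read_state(); print(s["eef_pos"],s["ft_force"],s["finger_force"],s["gripper_width"])
c=q[:2]; d=np.array(s["eef_pos"][:2])-c; a0=np.degrees(np.arctan2(d[1],d[0]))%360; r=np.hypot(*d); print(a0,r)
R=np.array(s["tool_rot"]); p=d
aim=180+q[2]+40-9.5; n=12
for i in range(1,n+1):
    a=np.radians(a0+(aim-a0)*i/n); e=.110*np.array([np.cos(a),np.sin(a)]); e=e*(r+(0.110-r)*i/n)/.11
    v=R.T@np.r_[e-p,0]/.03; p=e; print(f"{v[0]:.2f} {v[1]:.2f} 0 0 0 0;",end=" ")
```

```text
[ 0.46984426 -0.10897301  0.11300013] [ 4.07582242 -1.73162314 -7.44493075] 59.377614855766296 0.02650775036970574
192.87034133952966 0.1108476876424116
-0.09 0.13 0 0 0 0; -0.08 0.14 0 0 0 0; -0.08 0.14 0 0 0 0; -0.07 0.14 0 0 0 0; -0.06 0.15 0 0 0 0; -0.06 0.15 0 0 0 0; -0.05 0.15 0 0 0 0; -0.05 0.15 0 0 0 0; -0.04 0.16 0 0 0 0; -0.03 0.16 0 0 0 0; -0.02 0.16 0 0 0 0; -0.02 0.16 0 0 0 0;
```

servo_tool:
  motion: "-0.09 0.13 0 0 0 0; -0.08 0.14 0 0 0 0; -0.08 0.14 0 0 0 0; -0.07 0.14 0 0 0 0; -0.06 0.15 0 0 0 0; -0.06 0.15 0 0 0 0"

```text
t: 6.25
eef_pos: [0.48, -0.1362, 0.1122]
tool_rot: [[0.659, 0.752, -0.001], [0.752, -0.659, 0.0], [-0.0, -0.001, -1.0]]
ft_force: [2.0, 3.0, -7.3]
gripper_width: 0.0262
finger_force: 59.8
```

servo_tool:
  motion: "-0.05 0.15 0 0 0 0; -0.05 0.15 0 0 0 0; -0.04 0.16 0 0 0 0; -0.03 0.16 0 0 0 0; -0.02 0.16 0 0 0 0; -0.02 0.16 0 0 0 0; 0 0 0 0 0 0"

```text
t: 6.95
eef_pos: [0.4975, -0.16, 0.1123]
tool_rot: [[0.659, 0.752, 0.001], [0.752, -0.659, -0.001], [-0.0, 0.001, -1.0]]
ft_force: [0.7, -1.3, -7.1]
gripper_width: 0.0265
finger_force: 59.7
```

Run:
```python
from fit import *
s=read_state(); print(s["ft_force"],s["finger_force"])
w=read_camera("wrist"); cv2.imwrite("pics/w3.png",w["image"][:,:,::-1]); marks(w,[("knob_mid",.106),("pointer_tip",.055),("peg_yellow",.03)])
c=q[:2]; d=np.array(s["eef_pos"][:2])-c; print(np.degrees(np.arctan2(d[1],d[0]))%360-180-q[2], np.hypot(*d))
```

```text
[ 0.65963178 -1.25624346 -7.14636403] 59.736878871917725
knob_mid 0.7 [322.3 280.5] [ 0.4978 -0.1606  0.106 ]
pointer_tip 0.47 [333.7  44.7] [ 0.5683 -0.0887  0.055 ]
31.01886453854475 0.11041997156203338
```

View pics/w3.png

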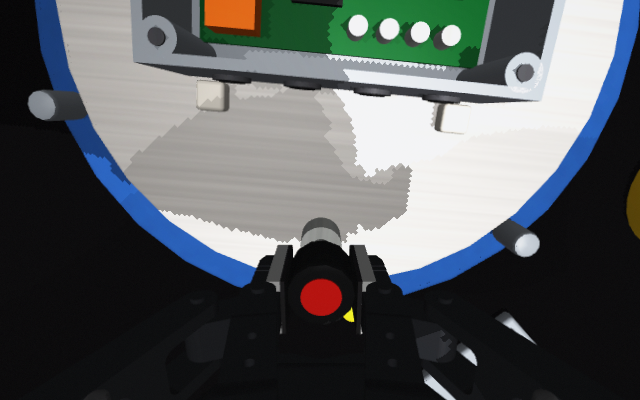

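The fixture turned to about +31° with the knob held up. The knob is at (321,297) and the yellow peg is just visible at (349,315). I'll lower it onto the ring, loosen the fingers to a cage and creep forward.

servo_tool:
  motion: "0 0 0.07 0 0 0; 0 0 0.07 0 0 0; 0 0 0 0 0 0"

```text
t: 7.45
eef_pos: [0.497, -0.1592, 0.1079]
tool_rot: [[0.659, 0.752, -0.0], [0.752, -0.659, -0.0], [-0.0, -0.0, -1.0]]
ft_force: [-2.3, -4.1, -5.3]
gripper_width: 0.0267
finger_force: 60.0
```

servo_tool:
  motion: "0 0 0 0 0 0; 0 0 0 0 0 0; 0 0 0.1 0 0 0; 0 0 0.1 0 0 0; 0 0.07 0 0 0 0; 0 0.07 0 0 0 0"
  fingers: 0.42

```text
t: 8.05
eef_pos: [0.5004, -0.1619, 0.102]
tool_rot: [[0.659, 0.752, -0.0], [0.752, -0.659, 0.0], [-0.0, -0.0, -1.0]]
ft_force: [-2.8, 3.0, 0.7]
gripper_width: 0.0357
finger_force: 2.6
```

servo_tool:
  motion: "0 0.035 0 0 0 0; 0 0.035 0 0 0 0; 0 0.035 0 0 0 0; 0 0.035 0 0 0 0"

```text
t: 8.45
eef_pos: [0.5026, -0.164, 0.1019]
tool_rot: [[0.659, 0.752, -0.002], [0.752, -0.659, 0.001], [-0.0, -0.002, -1.0]]
ft_force: [-6.0, 5.1, 1.9]
gripper_width: 0.0355
finger_force: 3.8
```

servo_tool:
  motion: "0 0.035 0 0 0 0; 0 0.035 0 0 0 0; 0 0.035 0 0 0 0"

```text
t: 8.75
eef_pos: [0.5061, -0.1669, 0.1022]
tool_rot: [[0.659, 0.752, 0.001], [0.752, -0.659, -0.0], [0.0, 0.001, -1.0]]
ft_force: [-0.3, 0.6, 0.3]
gripper_width: 0.0358
finger_force: 0.0
```

Run:
```python
from fit import *
s=read_state(); print(s["eef_pos"],s["ft_force"],s["finger_force"])
w=read_camera("wrist"); cv2.imwrite("pics/w4.png",w["image"][:,:,::-1]); marks(w,[("knob_mid",.101),("knob_mid",.089)])
for z in(.101,.089):
  d=at_z(w,mark_of(w,"knob_mid")[0]["position"],z)[:2]-q[:2]; print(np.degrees(np.arctan2(d[1],d[0]))%360-180-q[2], np.hypot(*d))
```

```text
[ 0.50612028 -0.1669276   0.10218184] [-0.32011772  0.55656842  0.27649871] 0.0
knob_mid 0.68 [313.9 277. ] [ 0.5067 -0.1619  0.101 ]
knob_mid 0.68 [313.9 277. ] [ 0.5022 -0.1667  0.089 ]
35.197265288268184 0.10532286587498321
35.13643197950695 0.11190294932200662
```

View pics/w4.png

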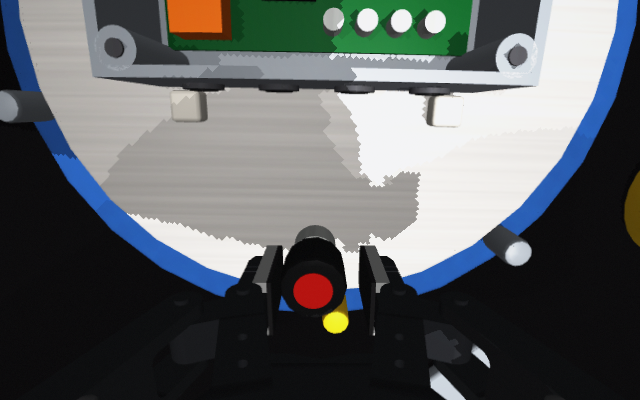

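The knob is in the cage at (313,290), at about +35°. It isn't clear yet whether it has dropped, so I'll keep creeping.

servo_tool:
  motion: "0 0.035 0 0 0 0; 0 0.035 0 0 0 0; 0 0.035 0 0 0 0"

```text
t: 9.3
eef_pos: [0.5082, -0.1687, 0.1021]
tool_rot: [[0.659, 0.752, -0.0], [0.752, -0.659, 0.0], [-0.0, -0.0, -1.0]]
ft_force: [-1.2, 0.1, 2.5]
gripper_width: 0.0358
finger_force: 0.7
```

servo_tool:
  motion: "0 0.035 0 0 0 0; 0 0.035 0 0 0 0"

```text
t: 9.5
eef_pos: [0.5096, -0.1701, 0.1021]
tool_rot: [[0.659, 0.752, -0.0], [0.752, -0.659, 0.0], [-0.0, -0.001, -1.0]]
ft_force: [-4.0, 2.7, 4.7]
gripper_width: 0.0357
finger_force: 2.9
```

servo_tool:
  motion: "0 0.035 0 0 0 0; 0 0.035 0 0 0 0; 0 0.035 0 0 0 0"

```text
t: 9.8
eef_pos: [0.5104, -0.1707, 0.1018]
tool_rot: [[0.658, 0.753, -0.004], [0.753, -0.658, 0.003], [-0.0, -0.005, -1.0]]
ft_force: [-14.7, 13.0, 16.4]
gripper_width: 0.0358
finger_force: 10.0
```

servo_tool:
  motion: "0 0.035 0 0 0 0; 0 0.035 0 0 0 0; 0 0.035 0 0 0 0"

```text
t: 10.1
eef_pos: [0.5112, -0.1714, 0.1017]
tool_rot: [[0.658, 0.753, -0.008], [0.753, -0.658, 0.006], [-0.001, -0.01, -1.0]]
ft_force: [-26.8, 21.5, 27.7]
gripper_width: 0.0363
finger_force: 17.3
```

```bash
cat > k.py <<'E'
from fit import *
s=read_state(); print(np.round(s["eef_pos"],4),s["ft_force"],s["finger_force"])
import sys
w=read_camera("wrist"); cv2.imwrite(f"pics/{sys.argv[1]}.png",w["image"][:,:,::-1])
m=mark_of(w,"knob_mid")[0]["position"]; print(m)
for z in(.101,.089):
  d=at_z(w,m,z)[:2]-q[:2]; print(np.degrees(np.arctan2(d[1],d[0]))%360-180-q[2], np.hypot(*d))
E
python3 k.py w5
```

```text
[ 0.5112 -0.1714  0.1017] [-26.81744939  21.46207739  27.67618786] 17.314893007278442Traceback (most recent call last):
  File "k.py", line 5, in <module>
    m=mark_of(w,"knob_mid")[0]["position"]; print(m)
      ~~~~~~~~~~~~~~~~~~~~~^^^
IndexError: list index out of range
```

The push is blocked, which suggests it has locked. I'll back off to the cage centre and look.

servo_tool:
  motion: "0 -0.1 0 0 0 0; 0 -0.1 0 0 0 0; 0 -0.05 0 0 0 0; 0 0 0 0 0 0"

```text
t: 10.6
eef_pos: [0.5091, -0.1695, 0.1022]
tool_rot: [[0.659, 0.752, 0.001], [0.752, -0.659, -0.0], [0.0, 0.001, -1.0]]
ft_force: [-0.3, 1.0, 0.9]
gripper_width: 0.0359
finger_force: 0.0
```

```bash
python3 k.py w6
```

```text
[ 0.5091 -0.1695  0.1022] [-0.33377203  1.0397037   0.92652873] 0.0
[311.1, 274.5]
36.716224567809505 0.10414463653840815
36.506059261646 0.11060631152229941
```

View pics/w6.png

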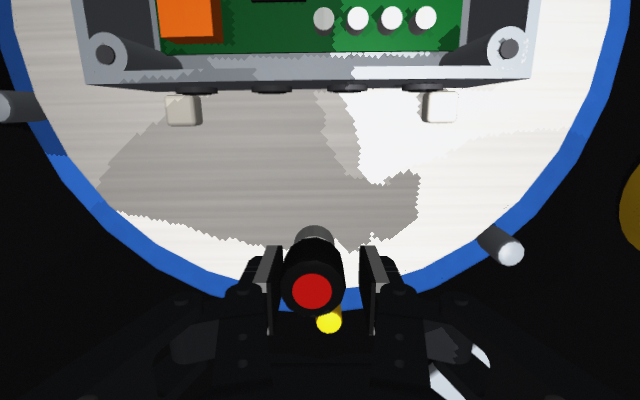

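Taking the knob at home height puts it at r = 110.6 mm, +36.5°. At ring height it would come out at 104 mm, so it reads as dropped. I'll check that it's also blocked the other way.

servo_tool:
  motion: "0 -0.06 0 0 0 0; 0 -0.06 0 0 0 0; 0 -0.06 0 0 0 0; 0 -0.05 0 0 0 0; 0 0 0 0 0 0"

```text
t: 11.2
eef_pos: [0.5036, -0.1646, 0.1021]
tool_rot: [[0.659, 0.752, -0.0], [0.752, -0.659, 0.0], [-0.0, -0.0, -1.0]]
ft_force: [0.1, 1.1, -0.3]
gripper_width: 0.0356
finger_force: 0.0
```

servo_tool:
  motion: "0 -0.05 0 0 0 0; 0 -0.05 0 0 0 0; 0 0 0 0 0 0"

```text
t: 11.5
eef_pos: [0.5013, -0.1627, 0.1021]
tool_rot: [[0.659, 0.752, -0.0], [0.752, -0.659, 0.0], [0.0, -0.0, -1.0]]
ft_force: [1.0, -1.8, 0.6]
gripper_width: 0.0361
finger_force: 0.1
```

servo_tool:
  motion: "0 -0.05 0 0 0 0; 0 -0.05 0 0 0 0; 0 0 0 0 0 0"

```text
t: 11.8
eef_pos: [0.5003, -0.1618, 0.1024]
tool_rot: [[0.659, 0.752, 0.003], [0.752, -0.659, -0.002], [0.0, 0.003, -1.0]]
ft_force: [8.7, -7.1, -7.4]
gripper_width: 0.0359
finger_force: 5.7
```

servo_tool:
  motion: "0 -0.05 0 0 0 0; 0 0 0 0 0 0"

```text
t: 12.0
eef_pos: [0.4999, -0.1615, 0.1025]
tool_rot: [[0.659, 0.752, 0.004], [0.752, -0.659, -0.003], [0.001, 0.005, -1.0]]
ft_force: [12.6, -11.5, -10.4]
gripper_width: 0.0362
finger_force: 8.8
```

It's blocked both ways, so it's locked. I'll recentre, open and retreat upward.

servo_tool:
  motion: "0 0.1 0 0 0 0; 0 0.1 0 0 0 0; 0 0 0 0 0 0"

```text
t: 12.3
eef_pos: [0.5025, -0.1638, 0.102]
tool_rot: [[0.659, 0.752, -0.0], [0.752, -0.659, 0.0], [-0.0, -0.0, -1.0]]
ft_force: [-1.2, -0.5, 0.2]
gripper_width: 0.0358
finger_force: 0.0
```

servo_tool:
  motion: "0 0 0 0 0 0; 0 0 0 0 0 0; 0 0 0 0 0 0; 0 0 -0.4 0 0 0; 0 0 -0.8 0 0 0; 0 0 -1 0 0 0; 0 0 -1 0 0 0; 0 0 0 0 0 0"
  fingers: 0.8

```text
t: 13.1
eef_pos: [0.5039, -0.1644, 0.2021]
tool_rot: [[0.659, 0.752, 0.005], [0.752, -0.659, -0.001], [0.003, 0.004, -1.0]]
ft_force: [0.2, -0.5, -1.6]
gripper_width: 0.0684
finger_force: 0.0
```

```bash
python3 k.py w7
```

```text
[ 0.5039 -0.1644  0.2021] [ 0.20732032 -0.4910412  -1.60505235] 0.0
[322.6, 211.5]
35.82915816388426 0.10820025558922865
35.91430925891329 0.11193877695453715
```

View pics/w7.png

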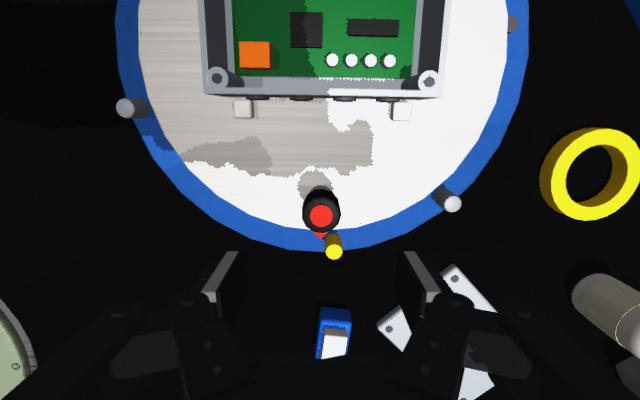

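The knob is at (320,212), with the pointer at (320,236) right beside the yellow peg at (334,250). I'll check its height with the other cameras.

Run:
```python
from fit import *
S=[]
for c in("wrist","scene","top"):
    p=read_camera(c)
    for m in mark_of(p,"knob_mid")[:3]:
        o,d=ray(p,m["position"]); g=at_z(p,m["position"],.09); print(c,round(m["score"],2),m["position"],g)
        if np.hypot(g[0]-.504,g[1]+.167)<.03: S.append((o,d/np.linalg.norm(d)));break
    K=np.array(p["camera_matrix"]);D=np.array(p["dist_coeffs"])
    a=np.radians(180+q[2]+35.9);
    for z in(.089,.101): print(z,cv2.projectPoints(np.array([[q[0]+.11*np.cos(a),q[1]+.11*np.sin(a),z]]),np.array(p["rvec"]),np.array(p["tvec"]),K,D)[0].ravel())
A=sum(np.eye(3)-np.outer(d,d) for o,d in S);b=sum((np.eye(3)-np.outer(d,d))@o for o,d in S);print(len(S),np.linalg.solve(A,b))
```

```text
wrist 0.84 [322.7, 210.1] [ 0.50334637 -0.16513434  0.09      ]
0.089 [324.96828414 209.75838093]
0.101 [325.19358425 214.8544668 ]
scene 0.58 [298.8, 164.6] [ 0.49744517 -0.1699488   0.09      ]
0.089 [297.66060873 166.49518397]
0.101 [297.46299159 163.63758354]
top 0.56 [308.6, 214.8] [0.51003669 0.05501417 0.09      ]
0.089 [389.61072007 217.58074715]
0.101 [390.2208231 217.3538741]
2 [ 0.50413352 -0.16224057  0.09947929]
```

The vision height is ambiguous, so I'll touch the knob top gently with shut fingers. It should be at 102 mm if home and 114 mm if riding.

servo_tool:
  motion: "0 0.08 0.5 0 0 0; 0 0 0.5 0 0 0; 0 0 0.5 0 0 0; 0 0 0 0 0 0; 0 0 0 0 0 0; 0 0 0 0 0 0"
  fingers: 0

```text
t: 14.1
eef_pos: [0.5045, -0.1656, 0.1534]
tool_rot: [[0.659, 0.752, 0.0], [0.752, -0.659, -0.0], [0.0, 0.0, -1.0]]
ft_force: [0.6, 0.2, 0.3]
gripper_width: 0.0
finger_force: 0.0
```

servo_tool:
  motion: "0 0 0.2 0 0 0; 0 0 0.2 0 0 0; 0 0 0.1 0 0 0; 0 0 0 0 0 0"

```text
t: 14.5
eef_pos: [0.5041, -0.1654, 0.1376]
tool_rot: [[0.659, 0.752, -0.001], [0.752, -0.659, 0.0], [-0.0, -0.001, -1.0]]
ft_force: [-0.7, 0.6, 0.4]
gripper_width: -0.0004
finger_force: 0.0
```

servo_tool:
  motion: "0 0 0.07 0 0 0; 0 0 0.07 0 0 0; 0 0 0 0 0 0"

```text
t: 14.8
eef_pos: [0.5043, -0.1654, 0.1337]
tool_rot: [[0.659, 0.752, -0.0], [0.752, -0.659, 0.0], [-0.0, -0.0, -1.0]]
ft_force: [-0.2, -0.1, -0.3]
gripper_width: -0.0
finger_force: 0.0
```

servo_tool:
  motion: "0 0 0.07 0 0 0; 0 0 0.07 0 0 0; 0 0 0 0 0 0"

```text
t: 15.1
eef_pos: [0.5042, -0.1653, 0.1294]
tool_rot: [[0.659, 0.752, -0.0], [0.752, -0.659, 0.0], [-0.0, -0.0, -1.0]]
ft_force: [-0.4, 0.2, -0.1]
gripper_width: 0.0002
finger_force: 0.0
```

servo_tool:
  motion: "0 0 0.05 0 0 0; 0 0 0.04 0 0 0; 0 0 0 0 0 0"

```text
t: 15.4
eef_pos: [0.5045, -0.1655, 0.1271]
tool_rot: [[0.659, 0.752, 0.0], [0.752, -0.659, -0.0], [0.0, 0.0, -1.0]]
ft_force: [0.1, -0.4, 2.7]
gripper_width: 0.0003
finger_force: 0.9
```

Contact came at tip height 0.102, so the plunger is fully home. I'll retreat and hand in.

servo_tool:
  motion: "0 0 -0.4 0 0 0; 0 0 -1 0 0 0; 0 0 -1 0 0 0; 0 0 -1 0 0 0; 0 0 0 0 0 0; 0 0 0 0 0 0"

```text
t: 16.0
eef_pos: [0.5046, -0.1653, 0.2298]
tool_rot: [[0.659, 0.753, 0.001], [0.753, -0.659, 0.0], [0.001, 0.001, -1.0]]
ft_force: [0.3, 0.6, 0.4]
gripper_width: 0.0003
finger_force: 0.0
```

```bash
python3 -c "
from workcell import *
print(read_state()['eef_pos']); print(job_done())"
```

```text
[ 0.50455545 -0.16525911  0.22983806]
the job is handed in; nothing more can be done
None
```

The fixture is locked at the yellow-peg station: the plunger is fully home (knob top felt at 102 mm, fixture blocked both ways), the arm is clear above it, and I handed the job in at about 16 s.

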